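Slide the brass spacer along the rail into the jig's corner pocket

ROBOT

A 6-joint arm with a two-finger parallel gripper is mounted at the origin on the work surface. World frame = base frame: x ahead of the robot, y to its left, z up, the work surface at z = 0. Lengths are in m, angles in rad, forces in N, time in s.
With the tool pointing down it reaches from about 0.275 to 0.825 m from the base axis. Payload 4.9 kg.
Tool frame: the origin (TCP) lies midway between the tips of the shut fingers; the grasp point (between the pads) lies 19 mm behind it (grip_point_offset is the distance from the TCP to the grasp point, in m); z points along the fingers, x is the direction in which the jaws open and shut, and the axes are right-handed (so a half turn about z gives the same grasp; the last joint's range is limited). The gripper opens to 85 mm and grips with 20 to 120 N. Pads are 22 mm wide; open, the fingers measure 114 mm over their backs; the gripper's body (76 mm by 85 mm) begins 54 mm behind the grasp point. The pads swing forward as they close: fully open they stand 13 mm farther back than shut.
Start: joints at [-1.267, 0.326, -0.193, 1.052, 0, 1.437], TCP at [0.233, -0.498, 0.231] pointing down, gripper open.
Joint ranges: [-2.65, 2.65], [-0.97, 1.79], [-1.3, 1.35], [-1.93, 2.1], [-1.47, 1.37], [-3.14, 3.14]. Speed limits (rad/s): [2.57, 2.57, 3.14, 3.14, 3.14, 3.14].

INTERFACE

Orientations are given as a rotation vector (axis times angle).
In Python, from cell import * gives the robot as it stands. Calls block until the motion is done:
- movep(position, orientation): joint-space move of the TCP to a pose.
- move_l(position, velocity=0.15, rot=None, until_force=None): straight line of the TCP; rot=None keeps the orientation; velocity is the mean speed in m/s. With until_force (N) it stops when the force on the tool has changed by that much, and returns True; else False.
- set_joints(angles): joint-space move.
- let_go() and grab(newtons=None): open the fingers fully, or close them until they stop; newtons is the grip in N (None keeps the last).
- sleep(seconds).
- ik(position, orientation): joint angles nearest the present ones, or None.
- get_state(): the state.
- grab_frame(name): name is "side" or "top" or "wrist"; returns a dict with "img" (400x640x3 uint8, red, green, blue), "fx", "fy", "cx", "cy" (pixels), "k1" (the pictures are not rectified: a ray, as slopes to the right and down, at radius r is drawn at 1 + k1 r^2 times it, then the intrinsics apply), "cam_to_world" (4x4, takes a point from camera to world coordinates); the wrist camera has in their place "T_tool_cam" (4x4, takes a point from camera to tool coordinates, whose origin is the TCP and whose axes are the tool frame's). Camera axes: x right, y down, z forward; pixel columns grow to the right and rows downward; lengths in m; the calibration is good to about 2 mm. A picture is of the moment at which its call begins: read the wrist's pose just before it. There is no depth.
A pose or a line that the arm cannot do raises MotionError and nothing moves.
- sign_off(): hands the job in, once; it reports no verdict.
Trained networks look in the newest picture that a camera, given by its name, has taken for a name from the list of things; names that differ only in an ending like _2 or _b are one class to them, and where a whole thing is asked for, a point or a joint stands for the part that bears it (a point fixed in the world has none). Each returns a list of dicts, best first, with "score" (0 to 1); they miss things now and then, are a little off and sometimes report something else, mostly with a low value. They report only what shows in the picture. A call takes as long as a camera call. They do not tell look-alikes from the thing itself.
- spot_in(camera, name): "centre" ([column, row] in pixels, amid what is visible of it).
- silhouettes(camera, name): "mask" (400x640 bool, what is visible of it) and "centre" ([column, row] in pixels, amid what is visible of it).
- tip_of(camera, name): "centre" ([column, row] in pixels: a listed point, or the origin of a listed thing).
The state is a dict: "clock": time; "q": joint angles; "joint_velocities": joint speeds; "tau": joint torques, N m; "position": TCP position; "eef_rot": TCP orientation; "contact_force": force on the tool from outside, world axes, zero at the start; "wrist_torque": the same for the moment, N m; "finger_gap": opening from 0.0 (shut) to 1.0 (fully open).
Only numpy, scipy, OpenCV 4.12 (cv2) and the standard library are available. Lean on these libraries where they do the work, as an engineer would, in place of code of your own. Each camera call takes 0.05 s, during which the arm holds its last target.

TASK

Load the blue drilling jig: with the fingertips, push the brass spacer across the plate until its long side lies flat against the long steel rail, well short of the pocket, then slide it along the rail, without letting it come away from the rail, into the corner pocket until it is fully home against the end stop. Never lift or tip the spacer, leave all the other things where they are, and finish with the hand clear.

Things in the scene. Friction and masses are not known exactly. Their poses are not given: they have to be found in the camera images.
- jig: Drilling jig, fixed to the bench: blue plate 200 (its x) x 360 (its y) x 12 mm high. Origin: centre of its underside, on the bench; z up; +x points across the plate to the rail (roughly away from the robot), +y along the rail to the pocket. Rail, end stop and guide lip are steel, 12 mm high on the plate (tops 24 mm over the bench). The near (-x) side is open.
- rail (a point): Point on the rail's working face, at the plate's top face: jig x = 75, y = 0, z = 12 mm. The rail is a straight bar along jig y, from y = -170 to +180 mm, 20 mm thick; its working face looks to jig -x. Axes as the jig's.
- pocket (a point): Where the centre of the brass spacer's underside lies when fully home: jig x = 60, y = 125, z = 12 mm. The pocket is 34 mm wide, 32 mm deep, open to jig -y: the rail at x = 75; the end stop's face at y = 150 (x = 20 to 95 mm); a guide lip parallel to the rail, x = 29 to 41, y = 118 to 150 mm, with a slanted lead-in reaching to y = 109 mm. Axes as the jig's.
- brass_spacer: Brass block 30 (its x) x 50 (its y) x 24 mm high, about 0.3 kg, two dark dots on top, loose on the jig's plate in front of the rail, its y turned up to 35 degrees from the rail. Origin: centre of its underside (12 mm over the bench); z up. It slides under a push of a few newtons and stays where it is left. Fully home, 18 mm of its length stick out of the pocket.
- black_spacer: Black plastic block of the same size as the brass one (30 x 50 x 24 mm), lying loose on the plate about 90 to 150 mm from it along the jig's y, on either side; to be left alone. Origin: centre of its underside.
- collar: Steel shaft collar, 34 mm in diameter, 14 mm high, lying on the plate's near +y corner; leave alone. Origin: centre of its underside.
- oil_bottle: Yellow oil bottle, 56 mm in diameter, 150 mm high, standing on the bench left of the jig; leave alone. Origin: centre of its underside.
- tube_offcut: Square aluminium tube offcut, 40 x 40 x 90 mm high, standing on the bench right of the jig; leave alone. Origin: centre of its underside.
- brush: Bench brush lying on the bench beyond the jig, about along the world's y; leave alone. Origin: underside.
Things that resemble listed ones, but are neither listed nor needed, are in the scene too. There is more than one size of the brass_spacer; the one meant has the size given above.

How it is judged:
By the outcome, as a careful person would: the job done as asked, in the order asked, and still so for the second after the job is handed in, with the robot touching nothing.
It also fails if it takes over 64 s, if anything falls off the work surface, if the arm or the gripper's body presses on something with over 40 N, if the wrist force passes 120 N, or if a joint passes its speed limit or range.

## Working session

There is one attempt and no reset: what is moved stays moved. The work goes in short steps, each a Python script; the robot and the scene stay as the last script left them, time stands still between calls to the robot, and variables do not carry over. Pictures are saved under pics/ and viewed, and the job is handed in when it is done.

```bash
mkdir -p pics; ls; python3 - <<'E'
from cell import *
import cv2
s=get_state();print(s)
for c in ["side","top","wrist"]:
    f=grab_frame(c);cv2.imwrite(f"pics/{c}0.png",f["img"][:,:,::-1]);print(c,{k:v for k,v in f.items() if k!="img"})
    for n in ["brass_spacer","black_spacer","jig","rail","pocket","collar"]:
        print(n,[(round(d["score"],2),[round(float(x)) for x in d["centre"]]) for d in tip_of(c,n)], [(round(d["score"],2),int(d["mask"].sum())) for d in silhouettes(c,n)])
E
```

```text
pics
{'clock': 0.0, 'q': array([-1.26720295e+00,  3.26963283e-01, -1.93582752e-01,  1.05196672e+00,
        2.38143119e-05,  1.43660963e+00]), 'joint_velocities': array([-0.00139032,  0.00049801,  0.00075598, -0.00026559, -0.00074452,
        0.00127603]), 'tau': array([-1.76734925e-04, -4.43395078e+01,  2.62442529e+01,  1.54990784e-02,
       -4.15058066e-04, -1.28852236e-06]), 'position': array([ 0.23301388, -0.49757473,  0.23049168]), 'eef_rot': array([-2.64986386e+00,  1.68545404e+00,  2.03607802e-03]), 'contact_force': array([ 0.13841501,  0.49350915, -0.19694545]), 'wrist_torque': array([ 0.01698806, -0.02766161, -0.01048932]), 'finger_gap': 1.002596075317476}
side {'fx': 411.003925296904, 'fy': 411.003925296904, 'cx': 326.2865350963597, 'cy': 193.51072859248055, 'k1': 0.030069555105272195, 'cam_to_world': array([[ 0.99261269, -0.06767441,  0.10069863,  0.48428061],
       [-0.12106771, -0.60663536,  0.78570742, -0.94750334],
       [ 0.00791506, -0.79209451, -0.61034715,  0.77184076],
       [ 0.        ,  0.        ,  0.        ,  1.        ]])}
brass_spacer [(0.77, [319, 284
[... 912 characters left out ...]
), (0.31, [319, 160])] [(0.83, 5944)]
pocket [(0.79, [299, 219])] [(0.62, 5987)]
collar [(0.37, [296, 256])] [(0.72, 303)]
wrist {'fx': 329.0131575455498, 'fy': 329.0131575455498, 'cx': 317.00065799013953, 'cy': 195.9918778104222, 'k1': -0.007545388112810862, 'T_tool_cam': array([[ 9.99999388e-01,  4.13545532e-04, -1.02642570e-03,
        -9.83699887e-04],
       [-7.24473356e-05,  9.50022718e-01,  3.12180765e-01,
        -7.91315142e-02],
       [ 1.10422869e-03, -3.12180500e-01,  9.50022166e-01,
        -1.42179714e-01],
       [ 0.00000000e+00,  0.00000000e+00,  0.00000000e+00,
         1.00000000e+00]])}
brass_spacer [] []
black_spacer [] []
jig [] []
rail [] []
pocket [] []
collar [] []
```

```bash
python3 - <<'E'
import cv2
a=cv2.imread("pics/top0.png");cv2.imwrite("pics/top0c.png",cv2.resize(a[130:290,240:460],None,fx=3.6,fy=3.6,interpolation=cv2.INTER_CUBIC))
a=cv2.imread("pics/side0.png");cv2.imwrite("pics/side0c.png",cv2.resize(a[130:330,210:430],None,fx=3,fy=3,interpolation=cv2.INTER_CUBIC))
E
```

```text
(no output)
```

View pics/top0c.png

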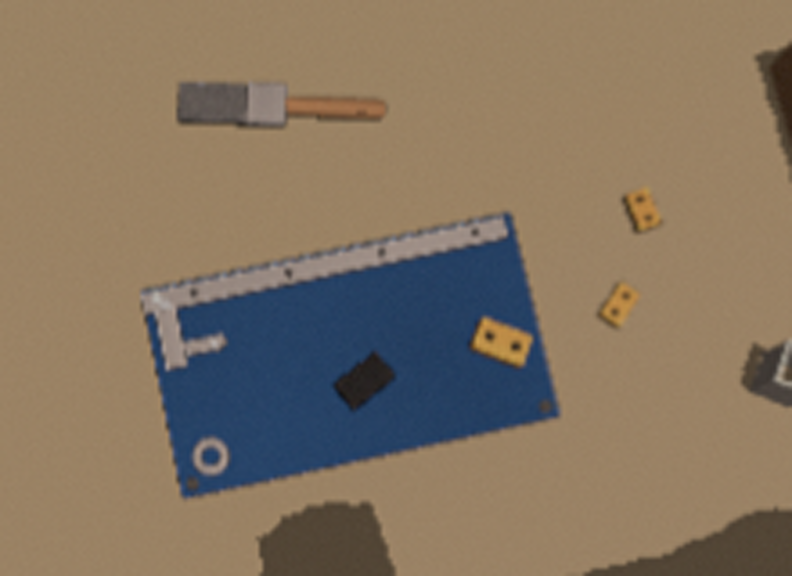

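View pics/side0c.png

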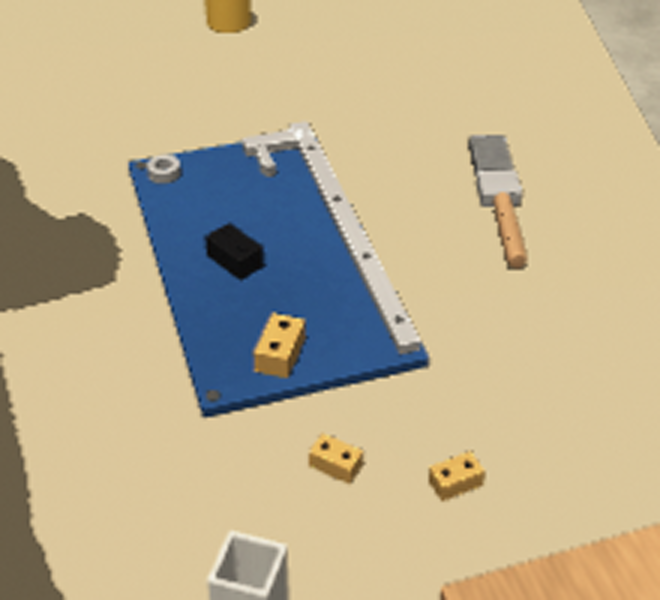

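View pics/top0.png

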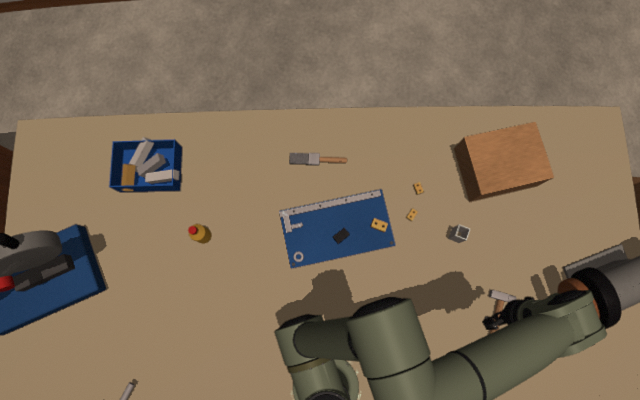

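The top view shows the jig with its pocket on the left (+y). The brass spacer is at about (379,225) near the -y end, and the black one at (341,236) lies between it and the pocket. Two smaller brass look-alikes are off the plate. Next I'll take a wrist view from above the jig.

```bash
cat > h.py <<'E'
from cell import *
import numpy as np, cv2
from scipy.spatial.transform import Rotation as R
from scipy.optimize import least_squares
def T(p,r):
    M=np.eye(4);M[:3,:3]=R.from_rotvec(r).as_matrix();M[:3,3]=p;return M
def frame(c,save=None):
    s=get_state();f=grab_frame(c)
    f["M"]=T(s["position"],s["eef_rot"])@f["T_tool_cam"] if c=="wrist" else f["cam_to_world"]
    if save: cv2.imwrite("pics/"+save,f["img"][:,:,::-1])
    return f
def proj(f,P):
    P=np.atleast_2d(P);M=np.linalg.inv(f["M"]);c=P@M[:3,:3].T+M[:3,3]
    s=c[:,:2]/c[:,2:];k=1+f["k1"]*(s**2).sum(1,keepdims=True)
    return s*k*[f["fx"],f["fy"]]+[f["cx"],f["cy"]]
def ray(f,px,z):
    px=np.atleast_2d(np.asarray(px,float));d=(px-[f["cx"],f["cy"]])/[f["fx"],f["fy"]];s=d.copy()
    for _ in range(20): s=d/(1+f["k1"]*(s**2).sum(1,keepdims=True))
    v=np.c_[s,np.ones(len(s))]@f["M"][:3,:3].T;o=f["M"][:3,3]
    return o+v*((z-o[2])/v[:,2])[:,None]
def down(yaw): # tool x at world yaw, z down
    c,s=np.cos(yaw),np.sin(yaw)
    return R.from_matrix(np.array([[c,s,0],[s,-c,0],[0,0,-1]])).as_rotvec()
E
python3 - <<'E'
from h import *
f=frame("top")
c=np.array([[143,292],[510,212],[558,415],[183,496],[502,342],[365,380]])/3.6+[240,130]
w=ray(f,c,0.012);print(w.round(3))
s=get_state();print(R.from_rotvec(s["eef_rot"]).as_matrix().round(2))
cen=w[:4].mean(0);print(cen)
# try camera above centre, tool x along -y (world)
for yaw in (-np.pi/2,np.pi/2):
    rot=down(yaw);Rm=R.from_rotvec(rot).as_matrix()
    for h in (.22,.25,.3):
        # camera fwd axis at TCP-> point
        Tc=frame("wrist")["T_tool_cam"];o=Rm@Tc[:3,3];v=Rm@Tc[:3,2]
        z=h; d=(z+o[2]-.012)/-v[2]; p=cen-(o+v*d);p[2]=z
        print(yaw,h,p.round(3),ik(p,rot))
E
```

```text
[[ 0.577  0.142  0.012]
 [ 0.646 -0.208  0.012]
 [ 0.451 -0.243  0.012]
 [ 0.385  0.107  0.012]
 [ 0.521 -0.194  0.012]
 [ 0.489 -0.064  0.012]]
[[ 0.42 -0.91  0.  ]
 [-0.91 -0.42 -0.  ]
 [ 0.   -0.   -1.  ]]
[ 0.51473497 -0.05062192  0.012     ]
-1.5707963267948966 0.22 [ 0.551 -0.052  0.22 ] [-0.22758041  0.33959052 -0.20305909  1.02814671  0.          2.91401224]
-1.5707963267948966 0.25 [ 0.561 -0.052  0.25 ] [-0.22365072  0.33888996 -0.12560199  1.10630438  0.          2.91794193]
-1.5707963267948966 0.3 [ 0.577 -0.052  0.3  ] [-0.21739807  0.34849287  0.0152166   1.23752005  0.          2.92419458]
1.5707963267948966 0.22 [ 0.479 -0.049  0.22 ] [-0.25603604  0.20822756 -0.38331661  0.97925216  0.         -0.25603604]
1.5707963267948966 0.25 [ 0.469 -0.049  0.25 ] [-0.26132697  0.16770576 -0.35418356  1.04890701  0.         -0.26132697]
1.5707963267948966 0.3 [ 0.453 -0.049  0.3  ] [-0.27065419  0.10838753 -0.29520698  1.16720181  0.         -0.27065419]
```

```bash
python3 - <<'E'
from h import *
import pickle
movep([.463,-.06,.27],down(np.pi/2))
f=frame("wrist","w1.png");print(get_state()["clock"])
out={}
for n in ["brass_spacer","black_spacer","jig","collar"]:
    m=silhouettes("wrist",n);out[n]=m
    print(n,[(round(d["score"],2),[round(float(x)) for x in d["centre"]],int(d["mask"].sum())) for d in m])
for n in ["rail","pocket","jig","brass_spacer"]:
    print(n,[(round(d["score"],2),[round(float(x),1) for x in d["centre"]]) for d in tip_of("wrist",n)])
pickle.dump((f,out),open("w1.pkl","wb"))
E
```

```text
4.1583
brass_spacer [(0.79, [124, 285], 659), (0.74, [212, 203], 1314), (0.6, [131, 224], 672)]
black_spacer [(0.64, [314, 178], 1150)]
jig []
collar [(0.85, [437, 121], 664)]
rail []
pocket [(0.64, [426.3, 222.1])]
jig [(0.9, [326.1, 195.4]), (0.48, [362.0, 341.7])]
brass_spacer [(0.84, [213.0, 199.1]), (0.55, [125.9, 279.7])]
```

View pics/w1.png

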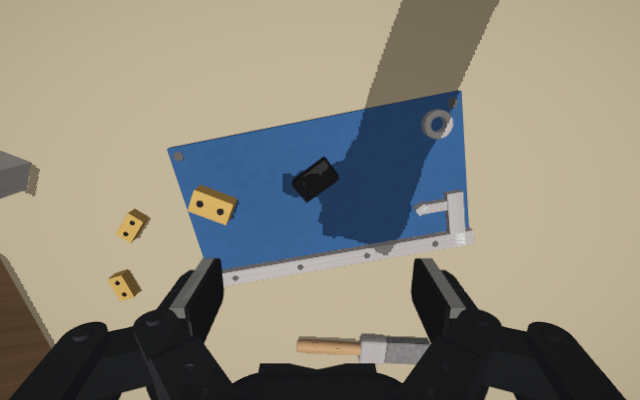

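The wrist view shows the brass spacer at (213,206), the black one at (315,180), and the pocket at (440,210). The gripper fingers hide the far left corner. I'll zoom in for exact feature points.

```bash
python3 - <<'E'
import cv2
a=cv2.imread("pics/w1.png")
def z(x0,x1,y0,y1,k,n):
    b=cv2.resize(a[y0:y1,x0:x1],None,fx=k,fy=k,interpolation=cv2.INTER_CUBIC)
    for x in range(x0,x1,10): cv2.putText(b,str(x),((x-x0)*k,8),0,.3,(0,0,255),1);cv2.line(b,((x-x0)*k,10),((x-x0)*k,14),(0,0,255),1)
    for y in range(y0,y1,10): cv2.putText(b,str(y),(0,(y-y0)*k+4),0,.3,(0,0,255),1);cv2.line(b,(20,(y-y0)*k),(24,(y-y0)*k),(0,0,255),1)
    cv2.imwrite(n,b)
z(155,255,135,290,4,"pics/w1a.png");z(400,480,80,260,3,"pics/w1b.png")
E
```

```text
(no output)
```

View pics/w1a.png

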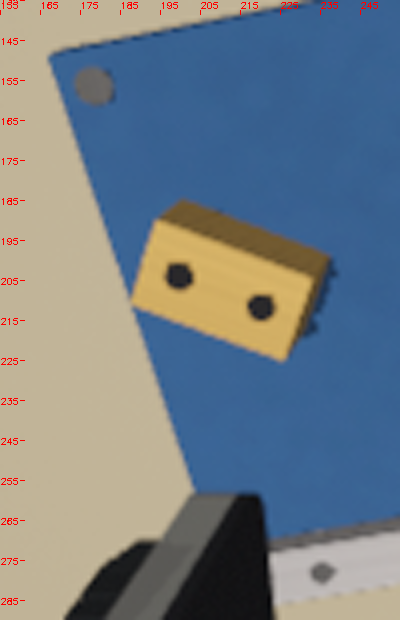

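View pics/w1b.png

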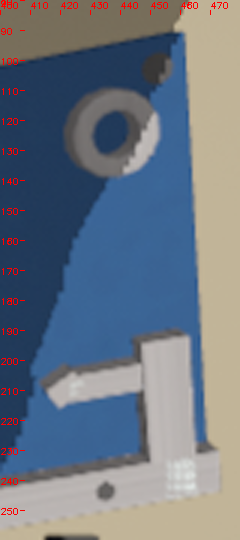

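```bash
cat >> h.py <<'E'
def jw(j,P): # jig->world, j=[x,y,yaw]
    P=np.atleast_2d(np.asarray(P,float));c,s=np.cos(j[2]),np.sin(j[2])
    return np.c_[j[0]+c*P[:,0]-s*P[:,1],j[1]+s*P[:,0]+c*P[:,1],P[:,2]]
def wj(j,P):
    P=np.atleast_2d(np.asarray(P,float));c,s=np.cos(j[2]),np.sin(j[2]);d=P[:,:2]-j[:2]
    return np.c_[c*d[:,0]+s*d[:,1],-s*d[:,0]+c*d[:,1],P[:,2]]
def over(f,polys,name,crop,k):
    im=f["img"][:,:,::-1];x0,x1,y0,y1=crop
    b=cv2.resize(im[y0:y1,x0:x1],None,fx=k,fy=k,interpolation=cv2.INTER_CUBIC)
    for P,col in polys:
        q=((proj(f,P)-[x0,y0]+.5)*k).astype(int);cv2.polylines(b,[q],True,col,1)
    cv2.imwrite("pics/"+name,b)
def rect(x0,x1,y0,y1,z): return np.array([[x0,y0,z],[x1,y0,z],[x1,y1,z],[x0,y1,z]])/1000
JP=[rect(-100,100,-180,180,12),rect(75,95,-170,180,24),rect(20,95,150,180,24),rect(29,41,118,150,24)]
def block(b,z=.036): # b=[x,y,yaw] world
    return jw(b,rect(-15,15,-25,25,z*1000))
E
python3 - <<'E'
from h import *
import pickle
f,o=pickle.load(open("w1.pkl","rb"))
P=np.array([[-100,-180,12],[-100,180,12],[20,150,24],[75,150,24]])/1000
px=np.array([[167.5,149.2],[460.7,91],[447.7,194.3],[449.3,234]])-.4
pr=np.array([223.8,272.5])-.4; pe=np.array([204,258])-.4
def res(j):
    r=(proj(f,jw(j,P))-px)
    a=proj(f,jw(j,[[.075,-.17,.024],[.075,.1,.024]]));n=a[1]-a[0];n=np.array([-n[1],n[0]])/np.hypot(*n)
    c=proj(f,jw(j,[[-.1,-.18,.012],[.1,-.18,.012]]));m=c[1]-c[0];m=np.array([-m[1],m[0]])/np.hypot(*m)
    return np.r_[r.ravel(),(pr-a[0])@n,(pe-c[0])@m]
s=least_squares(res,[.515,-.05,-np.radians(-169+180)],loss="soft_l1")
j=s.x;print("jig",j,np.degrees(j[2]),res(j).round(1))
bp=np.array([[155,220],[313,278],[286,360],[131,304]])/4+[155,135]-.4
w=ray(f,bp,.036);print(wj(j,w).round(4)*1000);print([np.hypot(*(w[i]-w[(i+1)%4])[:2]) for i in range(4)])
c=wj(j,w).mean(0);print("c",c)
d=(w[1]-w[0]+w[2]-w[3]);print("world yaw",np.degrees(np.arctan2(d[1],d[0])))
yaw=np.arctan2(d[1],d[0])-np.pi/2
b=least_squares(lambda b:(proj(f,jw(b,np.array([[-15,-25,36],[-15,25,36],[15,25,36],[15,-25,36]])/1000))-bp).ravel(),[*w.mean(0)[:2],yaw])
b=b.x;print("brass",b,"rel deg",np.degrees(b[2]-j[2]),"cost",(proj(f,block(b)))); 
print("brass jig xy",wj(j,[[b[0],b[1],0]])*1000)
np.save("jig.npy",j);np.save("brass.npy",b)
over(f,[(jw(j,p),(0,0,255)) for p in JP]+[(block(b),(0,255,0))],"w1o.png",(150,490,80,300),2)
# black mask
m=o["black_spacer"][0]["mask"];ys,xs=np.nonzero(m);q=wj(j,ray(f,np.c_[xs,ys],.030))*1000;print("black",q.min(0),q.max(0))
q=cv2.boxPoints(cv2.minAreaRect(np.c_[xs,ys].astype(np.float32)));print(wj(j,ray(f,q,.03))*1000)
E
```

```text
jig [ 0.51573594 -0.04935808  0.19015218] 10.894917225057675 [-1.5 -0.3  1.6 -0.8 -0.3  0.3  1.   0.4 -1.1 -1. ]
[[ -48.5 -151.9   36. ]
 [ -21.7 -110.4   36. ]
 [   2.8 -125.9   36. ]
 [ -24.1 -167.4   36. ]]
[np.float64(0.04940694662305509), np.float64(0.02895088628710902), np.float64(0.049424313232895), np.float64(0.02883046700162744)]
c [-0.02287188 -0.1389167   0.036     ]
world yaw 67.96148839773025
brass [ 0.51956177 -0.1900995  -0.38139849] rel deg -32.74744102990465 cost [[193.30545461 189.19254983]
 [186.89422983 210.98271192]
 [226.13289836 224.97870131]
 [233.31439386 203.80259033]]
brass jig xy [[ -22.84443395 -138.92774434    0.        ]]
black [-56.75893382 -35.06655291  30.        ] [-6.19357047 20.7204712  30.        ]
[[-36.03990559 -37.64479774  30.        ]
 [-58.42902561   8.81661297  30.        ]
 [-27.84592579  23.21529245  30.        ]
 [ -4.17561587 -23.93225586  30.        ]]
```

View pics/w1o.png

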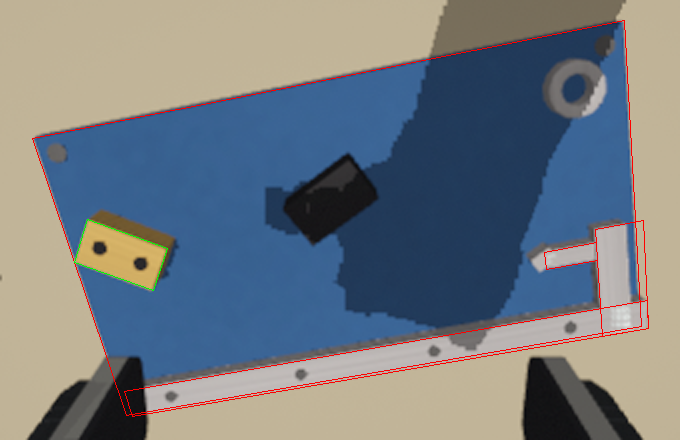

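The overlay fits to within about 1.5 px, with a scale mismatch of about 1%. I'll refit with a camera offset as a nuisance term and cross-check against the top camera.

```bash
python3 - <<'E'
from h import *
import pickle
f,o=pickle.load(open("w1.pkl","rb"))
P=np.array([[-100,-180,12],[-100,180,12],[20,150,24],[75,150,24]])/1000
px=np.array([[167.5,149.2],[460.7,91],[447.7,194.3],[449.3,234]])-.4
pr=np.array([223.8,272.5])-.4; pe=np.array([204,258])-.4
bp=np.array([[155,220],[313,278],[286,360],[131,304]])/4+[155,135]-.4
M0=f["M"].copy()
def res(v):
    j=v[:3];b=v[3:6];f["M"]=M0.copy();f["M"][2,3]+=v[6]
    f["M"][:3,:3]=R.from_rotvec([v[7],v[8],0]).as_matrix()@M0[:3,:3]
    r=(proj(f,jw(j,P))-px)
    a=proj(f,jw(j,[[.075,-.17,.024],[.075,.1,.024]]));n=a[1]-a[0];n=np.array([-n[1],n[0]])/np.hypot(*n)
    c=proj(f,jw(j,[[-.1,-.18,.012],[.1,-.18,.012]]));m=c[1]-c[0];m=np.array([-m[1],m[0]])/np.hypot(*m)
    q=proj(f,jw(b,np.array([[-15,-25,36],[-15,25,36],[15,25,36],[15,-25,36]])/1000))-bp
    return np.r_[r.ravel(),(pr-a[0])@n,(pe-c[0])@m,q.ravel(),v[6]/.002,v[7]/.005,v[8]/.005]
s=least_squares(res,[.5157,-.0494,.19,.5196,-.19,-.38,0,0,0])
v=s.x;print(v.round(4),res(v).round(1))
j=v[:3];b=v[3:6]
print("brass jig",wj(j,[[b[0],b[1],0]])*1000,np.degrees(b[2]-j[2]))
np.save("jig.npy",j);np.save("brass.npy",b)
f["M"]=M0
t=frame("top");tc=np.array([[143,292],[510,212],[558,415],[183,496]])/3.6+[240,130]
print(proj(t,jw(j,[[.1,.18,.012],[.1,-.18,.012],[-.1,-.18,.012],[-.1,.18,.012]]))-tc)
over(t,[(jw(j,p),(0,0,255)) for p in JP]+[(block(b),(0,255,0))],"t1o.png",(270,410,180,280),5)
E
```

```text
[ 0.5169 -0.0494  0.1902  0.5211 -0.1913 -0.3816  0.0023 -0.0007 -0.0014] [-0.4 -0.2  0.9 -0.3 -0.9  0.2  0.4 -0.  -0.6 -0.   0.1 -0.3  0.3 -0.3
 -0.1  0.2 -0.3  0.3  1.2 -0.1 -0.3]
brass jig [[ -22.75491533 -140.02584185    0.        ]] -32.763272510519265
[[-1.19961937 -1.1724627 ]
 [-0.24976777 -0.96263368]
 [ 0.48103451 -0.49196486]
 [-0.49647218  0.13629836]]
```

View pics/t1o.png

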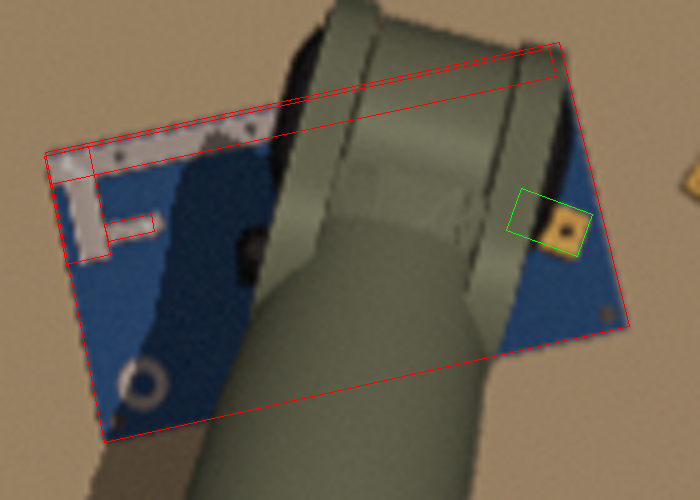

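The fit agrees with the top camera to about 1 px. Next I'll shut the fingers and stage behind the spacer.

```bash
python3 - <<'E'
from h import *
j=np.load("jig.npy")
grab(20)
def J(x,y,z): return jw(j,[[x/1000,y/1000,z/1000]])[0]
rot=down(j[2]+np.pi/2)
movep(J(-85,-145,80),rot)
print(get_state()["finger_gap"],get_state()["clock"])
print(move_l(J(-85,-145,17),.06,until_force=4))
s=get_state();print(s["clock"],s["position"],wj(j,s["position"])*1000,s["contact_force"])
f=frame("wrist","w2.png");frame("side","s2.png")
a=cv2.imread("pics/s2.png");cv2.imwrite("pics/s2c.png",cv2.resize(a[150:300,230:400],None,fx=4,fy=4))
E
```

```text
0.000634221837096403 6.325
False
7.525 [ 0.46117884 -0.20810841  0.01734091] [[ -84.73428441 -145.25737938   17.34091418]] [-0.00927585  0.96703338 -0.42062764]
```

View pics/w2.png

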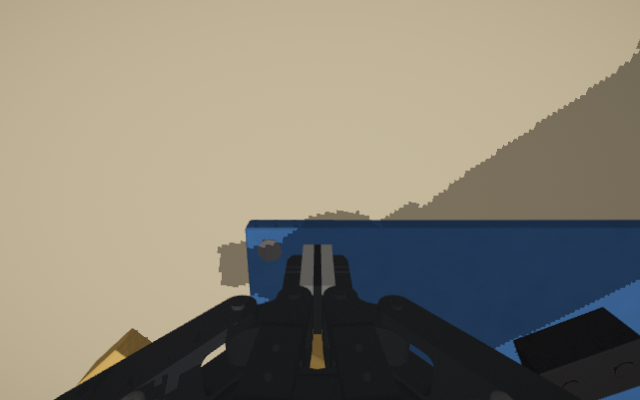

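View pics/s2c.png

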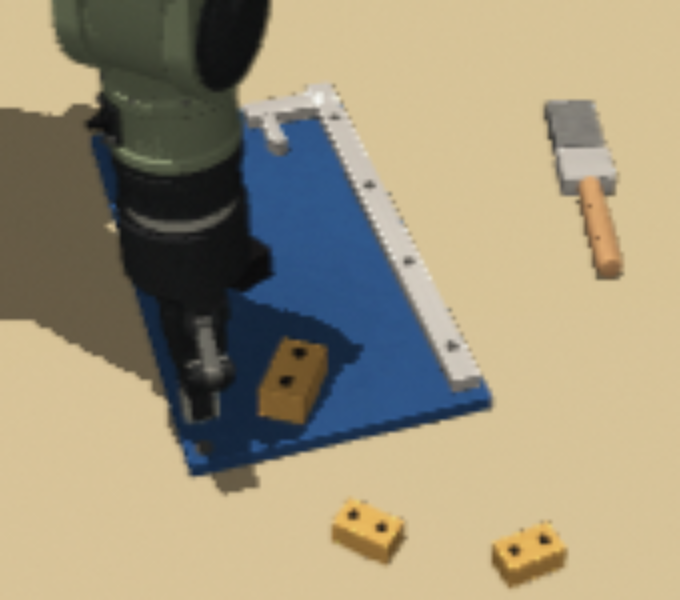

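The fingertip shows at (317,245), about 16 mm wide at the tip, hovering over the plate behind the spacer. Now a first partial push to turn the spacer, tracked from the side camera by fitting a box silhouette.

```bash
cat >> h.py <<'E'
from scipy.optimize import minimize
def J(j,x,y,z): return jw(j,[[x/1000,y/1000,z/1000]])[0]
def brassmask(f,near):
    hsv=cv2.cvtColor(f["img"],cv2.COLOR_RGB2HSV)
    m=cv2.inRange(hsv,(15,110,50),(27,255,255))
    n,l,st,c=cv2.connectedComponentsWithStats(m)
    p=proj(f,[near])[0];best=min((i for i in range(1,n) if st[i,4]>60),key=lambda i:np.hypot(*(c[i]-p)))
    return l==best
def fitblock(f,b0,zoom=6):
    m=brassmask(f,[b0[0],b0[1],.026]).astype(np.uint8)
    ys,xs=np.nonzero(m);x0,y0=xs.min()-12,ys.min()-12;x1,y1=xs.max()+12,ys.max()+12
    M=cv2.resize(m[y0:y1,x0:x1]*255,None,fx=zoom,fy=zoom,interpolation=cv2.INTER_LINEAR)>127
    def cost(b):
        b=[b0[0]+b[0]/1000,b0[1]+b[1]/1000,b0[2]+b[2]/50]
        P=np.r_[block(b,.036),block(b,.012)];q=((proj(f,P)-[x0,y0]+.5)*zoom)
        h=cv2.convexHull(q.astype(np.float32)).astype(np.int32);im=np.zeros(M.shape,np.uint8);cv2.fillConvexPoly(im,h,1)
        return 1-(M&(im>0)).sum()/(M|(im>0)).sum()
    best=None
    for d in (0,-10,10):
        r=minimize(cost,[0,0,d],method="Nelder-Mead",options=dict(initial_simplex=np.array([[0,0,d],[8,0,d],[0,8,d],[0,0,d+8]],float),xatol=.05,fatol=1e-4,maxiter=400))
        if best is None or r.fun<best.fun: best=r
    b=best.x;return np.array([b0[0]+b[0]/1000,b0[1]+b[1]/1000,b0[2]+b[2]/50]),best.fun
def rep(j,b,c): print("block jig",(wj(j,[[b[0],b[1],0]])[0,:2]*1000).round(1),"rel deg",round(np.degrees(b[2]-j[2]),1),"1-IoU",round(c,3))
def tcp(j):
    s=get_state();print("t",round(s["clock"],2),"tcp jig",(wj(j,s["position"])[0]*1000).round(1),"F",(R.from_euler('z',-j[2]).apply(s["contact_force"])).round(2))
E
python3 - <<'E'
from h import *
j=np.load("jig.npy");b0=np.load("brass.npy")
f=frame("side");b,c=fitblock(f,b0);rep(j,b0,0);rep(j,b,c)
print(move_l(J(j,-52,-149,16),.06,until_force=15));tcp(j)
f=frame("side");b,c=fitblock(f,b);rep(j,b,c)
print(move_l(J(j,-44,-149,16),.04,until_force=15));tcp(j)
f=frame("side","s3.png");b,c=fitblock(f,b);rep(j,b,c)
over(f,[(jw(j,p),(0,0,255)) for p in JP]+[(block(b),(0,255,0))],"s3o.png",(240,390,150,280),5)
E
```

```text
block jig [ -22.8 -140. ] rel deg -32.8 1-IoU 0
block jig [ -21.5 -139.8] rel deg -33.4 1-IoU 0.112
False
t 8.38 tcp jig [ -51.8 -148.7   15.8] F [-0.91  0.87  0.5 ]
block jig [ -13.9 -138.3] rel deg -22.0 1-IoU 0.183
False
t 8.78 tcp jig [ -43.6 -149.    16. ] F [-0.65 -0.12  0.31]
block jig [  -9.2 -135.7] rel deg -18.9 1-IoU 0.258
```

View pics/s3o.png

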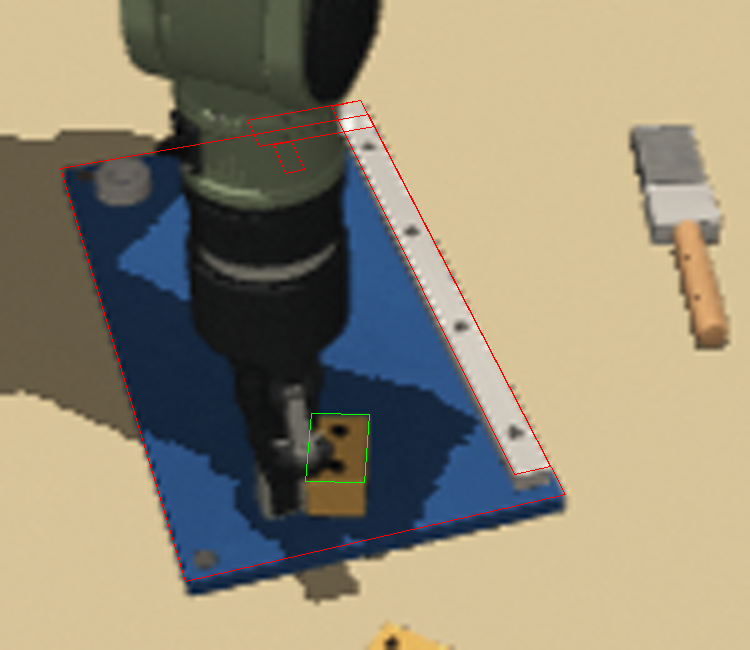

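The spacer is turning as intended, now about -19° from the rail (green outline), and forces are small. Pushing on.

```bash
python3 - <<'E'
from h import *
j=np.load("jig.npy");b=np.array([*J(j,-9,-136,0)[:2],j[2]-.32])
print(move_l(J(j,-27,-147,16),.05,until_force=15));tcp(j)
f=frame("side","s4.png");b,c=fitblock(f,b);rep(j,b,c)
np.save("brass.npy",b)
over(f,[(jw(j,p),(0,0,255)) for p in JP]+[(block(b),(0,255,0))],"s4o.png",(240,390,150,280),5)
E
```

```text
False
t 9.32 tcp jig [ -26.5 -146.8   16. ] F [-0.04 -0.19 -0.82]
block jig [   5.3 -133.8] rel deg -15.1 1-IoU 0.408
```

View pics/s4o.png

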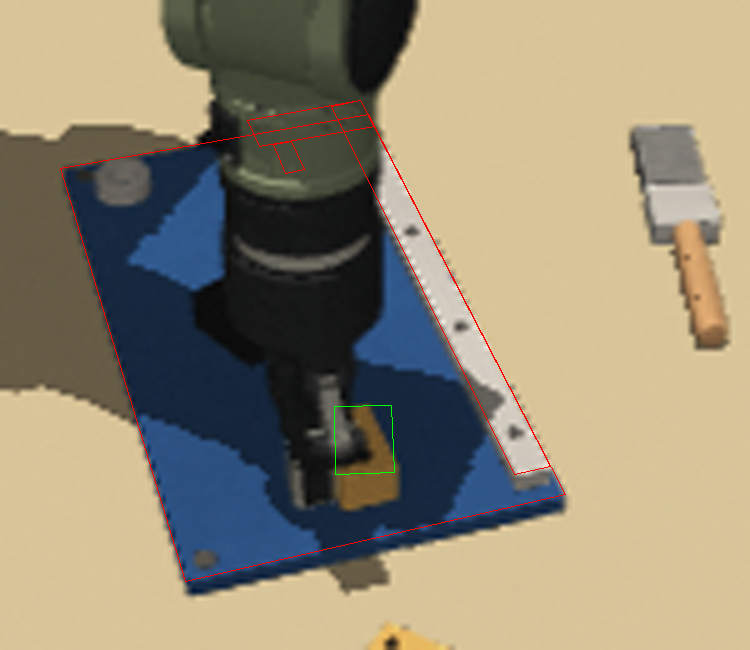

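The finger now hides most of the spacer's top, and its right edge (358,405)→(400,465) looks roughly parallel to the rail. I'll back off and check with the wrist camera.

```bash
cat >> h.py <<'E'
def viewpose(j,x,y,z=.17,yaw=None):
    rot=down(j[2]+np.pi/2 if yaw is None else yaw);Rm=R.from_rotvec(rot).as_matrix()
    o=Rm@np.array([-.001,-.0791,-.1422]);v=Rm@np.array([-.001,.3122,.95])
    d=(z+o[2]-.03)/-v[2];p=J(j,x,y,0)-(o+v*d);p[2]=z;return p,rot
E
python3 - <<'E'
from h import *
j=np.load("jig.npy");b=np.array([*J(j,8,-132,0)[:2],j[2]])
move_l(J(j,-50,-147,18),.15);
p,rot=viewpose(j,10,-130,.13);print(p);move_l(p,.2,rot=rot);tcp(j)
f=frame("wrist","w5.png");b,c=fitblock(f,b,4);rep(j,b,c)
np.save("brass.npy",b)
over(f,[(jw(j,p),(0,0,255)) for p in JP]+[(block(b),(0,255,0))],"w5o.png",(0,640,0,400),1)
E
```

```text
[ 0.55059609 -0.17407407  0.13      ]
t 10.47 tcp jig [   8.9 -128.3  129.1] F [-1.2   0.92 -0.3 ]
block jig [  -0.4 -132.2] rel deg 1.8 1-IoU 0.141
```

View pics/w5o.png

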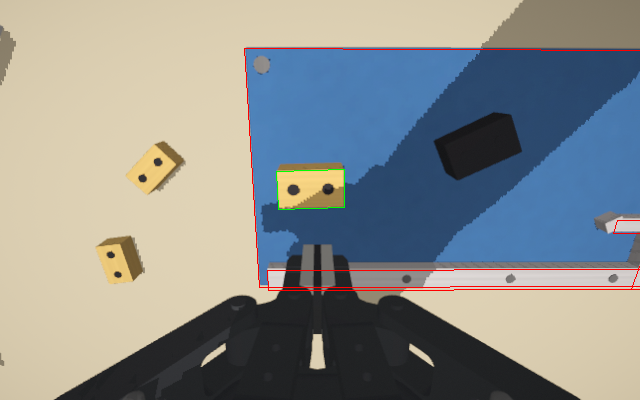

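The spacer now sits at about jig (0,-132), within 2° of the rail direction, at (311,189) in the image. I'll push it centred, up to the rail.

```bash
python3 - <<'E'
from h import *
j=np.load("jig.npy")
rot=down(j[2]+np.pi/2)
move_l(J(j,-45,-132.5,60),.2,rot=rot);move_l(J(j,-45,-132.5,16),.12);tcp(j)
print(move_l(J(j,-24,-132.5,16),.08,until_force=8));tcp(j)
print(move_l(J(j,22,-132.5,16),.06,until_force=8));tcp(j)
print(move_l(J(j,42,-132.5,16),.02,until_force=5));tcp(j)
f=frame("side","s6.png")
over(f,[(jw(j,p),(0,0,255)) for p in JP],"s6o.png",(240,390,150,280),5)
E
```

```text
t 11.62 tcp jig [ -44.2 -132.8   16.6] F [-0.61 -0.09  0.03]
False
t 12.04 tcp jig [ -23.3 -132.7   16.5] F [-0.01  0.34  0.37]
False
t 12.96 tcp jig [  22.3 -132.5   16.1] F [-0.83  0.4   0.06]
True
t 13.62 tcp jig [  33.6 -132.2   15.4] F [ 0.41 -0.01 -0.02]
```

View pics/s6o.png

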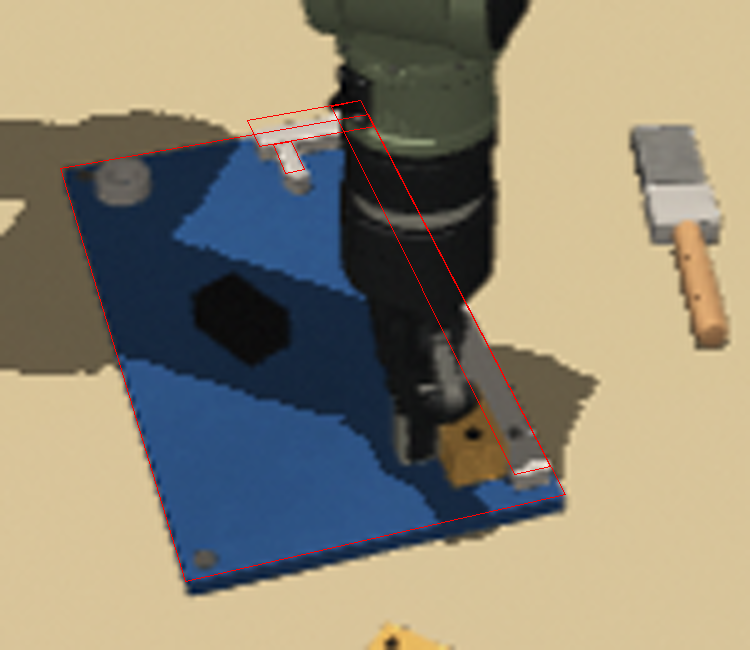

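The push stopped at TCP x=33.6 where I predicted 34. I'll press once more to seat it flush, then look.

```bash
python3 - <<'E'
from h import *
j=np.load("jig.npy");rot=down(j[2]+np.pi/2)
print(move_l(J(j,42,-132.2,16),.02,until_force=6));tcp(j)
move_l(J(j,15,-132.5,16),.1)
move_l(J(j,10,-132.5,60),.2)
p,r=viewpose(j,60,-132,.10);p2=wj(j,p)[0];move_l(p,.2);tcp(j)
f=frame("wrist","w7.png");b=np.array([*J(j,60,-132,0)[:2],j[2]]);b,c=fitblock(f,b,4);rep(j,b,c)
over(f,[(jw(j,p),(0,0,255)) for p in JP]+[(block(b),(0,255,0))],"w7o.png",(220,440,130,270),3)
f=frame("side","s7.png")
over(f,[],"s7o.png",(300,390,220,270),6)
E
```

```text
True
t 13.96 tcp jig [  33.5 -131.5   14.6] F [-0.13  0.02 -0.36]
t 15.18 tcp jig [  68.4 -130.1   98.5] F [-0.12 -0.09 -1.29]
block jig [  58.5 -133.2] rel deg 0.5 1-IoU 0.119
```

View pics/w7.png

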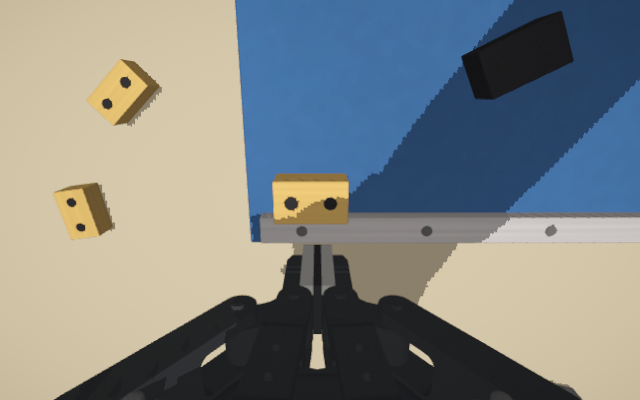

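View pics/w7o.png

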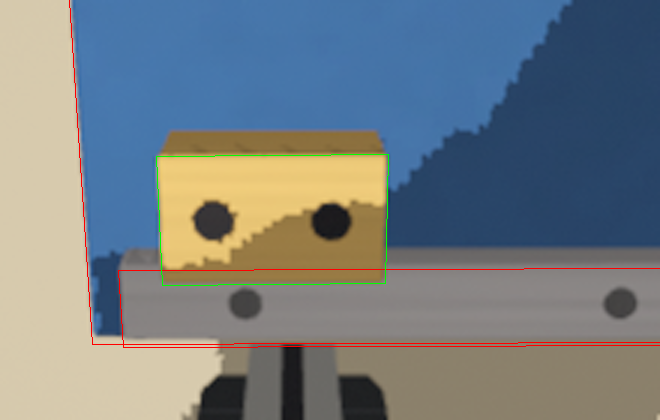

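View pics/s7o.png

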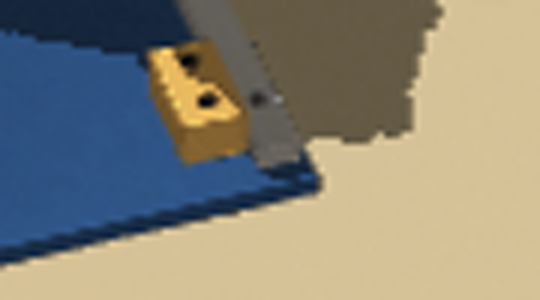

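The spacer's long side lies flush along the rail at y≈-133, in both the wrist image (273–348, 225) and the side view. Next I'll turn the hand 90° and push the -y end face along the rail, watching with the wrist camera from ahead.

```bash
python3 - <<'E'
from h import *
j=np.load("jig.npy");rot=down(j[2])
movep(J(j,57,-190,90),rot);tcp(j)
print(move_l(J(j,57,-190,16),.12,until_force=6));tcp(j)
print(move_l(J(j,57,-172,16),.06,until_force=8))
print(move_l(J(j,57.3,-130,16),.04,until_force=10));tcp(j)
f=frame("wrist","w8.png");frame("side","s8.png")
a=cv2.imread("pics/s8.png");cv2.imwrite("pics/s8c.png",cv2.resize(a[150:280,240:390],None,fx=4,fy=4))
E
```

```text
t 16.6 tcp jig [  56.6 -189.8   89.8] F [ 0.66 -0.28  0.55]
False
t 17.37 tcp jig [  57.4 -190.3   16.5] F [ 0.11  0.34 -0.1 ]
False
False
t 19.02 tcp jig [  57.3 -129.6   15.9] F [0.49 0.49 0.01]
```

View pics/w8.png

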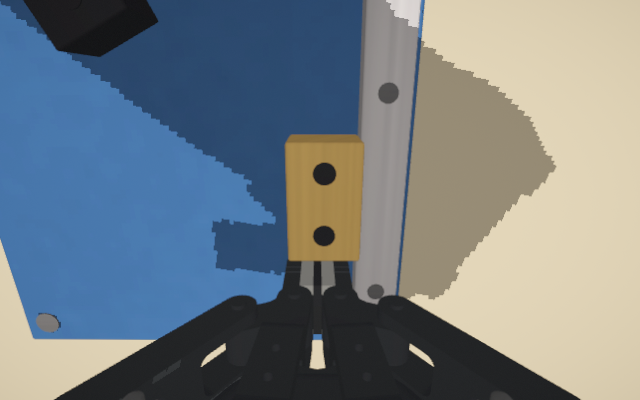

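View pics/s8c.png

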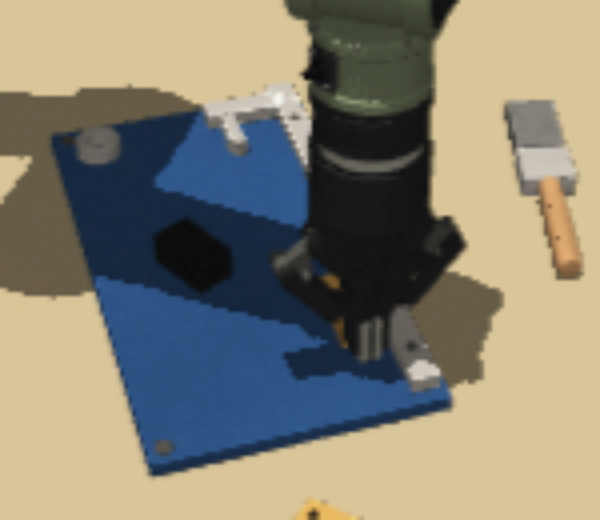

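The spacer, at (324,200) in the image, is flush with the rail and moving with the fingertip. Continuing in stages.

```bash
python3 - <<'E'
from h import *
j=np.load("jig.npy")
ims=[]
for x,y in ((57.8,-60),(58.2,0),(58.4,45)):
    print(move_l(J(j,x,y,16),.05,until_force=10));tcp(j)
    f=frame("wrist",f"w9_{y}.png");ims.append(f["img"][0:300,220:460,::-1])
cv2.imwrite("pics/w9.png",np.hstack(ims))
E
```

```text
False
t 20.67 tcp jig [ 58.3 -59.9  16.1] F [-0.19 -0.92 -0.62]
False
t 22.07 tcp jig [58.1  0.3 15.9] F [-0.6   0.07 -0.1 ]
False
t 23.17 tcp jig [58.8 45.1 16.2] F [-0.23  0.04  0.38]
```

View pics/w9.png

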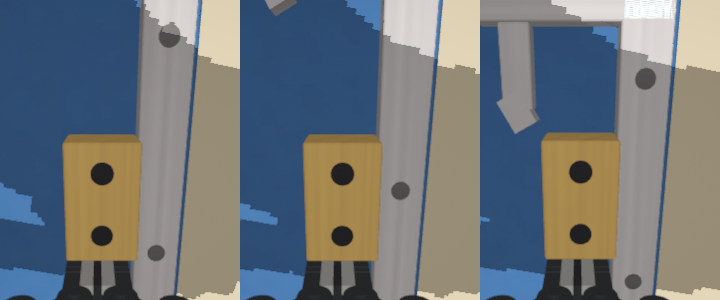

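Flush in all three frames, and the spacer's leading end now points between the lip and the rail. Driving it home to the stop.

```bash
python3 - <<'E'
from h import *
j=np.load("jig.npy")
print(move_l(J(j,58.5,78,16),.04,until_force=10));tcp(j)
print(move_l(J(j,58.5,97,16),.02,until_force=8));tcp(j)
f=frame("wrist","w10.png")
E
```

```text
False
t 24.19 tcp jig [58.3 78.5 15.8] F [-0.15 -0.82  0.38]
True
t 24.81 tcp jig [58.3 87.8 15.8] F [ 0.26 -2.04  1.1 ]
```

View pics/w10.png

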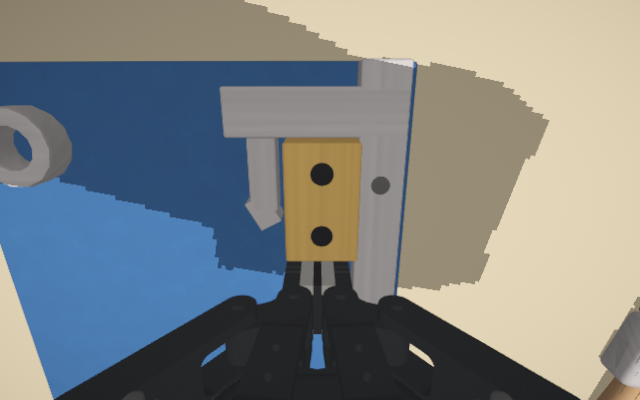

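The spacer is in the pocket against the stop (its top edge meets the stop at row 138). I'll press once more, back straight off, and check from above.

```bash
python3 - <<'E'
from h import *
j=np.load("jig.npy")
print(move_l(J(j,58.3,97,16),.02,until_force=8));tcp(j)
move_l(J(j,57.5,60,16),.1);move_l(J(j,57.5,55,90),.15);tcp(j)
p,r=viewpose(j,60,110,.16,yaw=j[2]);move_l(p,.2,rot=r);tcp(j)
f=frame("wrist","w11.png");b=np.array([*J(j,60,125,0)[:2],j[2]]);b,c=fitblock(f,b,4);rep(j,b,c)
over(f,[(jw(j,p),(0,0,255)) for p in JP]+[(block(b),(0,255,0))],"w11o.png",(200,440,60,260),3)
E
```

```text
True
t 25.13 tcp jig [57.9 87.7 15.4] F [-0.36 -0.81 -0.09]
t 26.2 tcp jig [57.1 55.4 89.5] F [ 0.08 -0.29 -0.56]
t 26.83 tcp jig [ 60.6 120.3 158.9] F [-0.57 -0.03  0.33]
block jig [ 59.  123.5] rel deg 0.1 1-IoU 0.162
```

View pics/w11o.png

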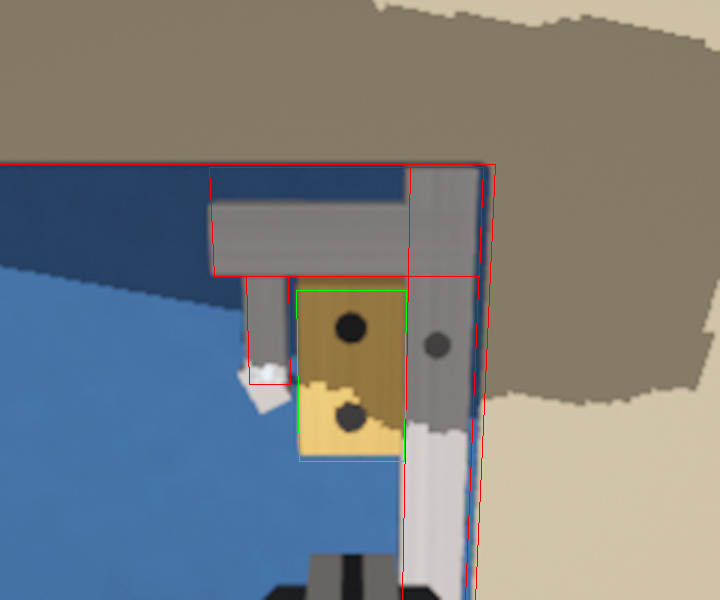

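Fully home: the stop meets the visible upper part of the spacer's end face with no plate showing between them, and the rail edge is flush. I'll move the hand clear and do a last check of the other things.

```bash
python3 - <<'E'
from h import *
j=np.load("jig.npy")
s=get_state();p=s["position"].copy();p[2]=.25;move_l(p,.2)
set_joints([-1.267,0.326,-0.193,1.052,0,1.437]);tcp(j)
f=frame("top","t12.png");g=frame("side","s12.png")
a=f["img"][150:280,260:430,::-1];b=cv2.imread("pics/top0.png")[150:280,260:430]
cv2.imwrite("pics/t12c.png",np.hstack([cv2.resize(b,None,fx=2.3,fy=2.3),cv2.resize(a,None,fx=2.3,fy=2.3)]))
a=g["img"][150:280,240:390,::-1];cv2.imwrite("pics/s12c.png",cv2.resize(a,None,fx=4,fy=4,interpolation=cv2.INTER_CUBIC))
E
```

```text
t 29.83 tcp jig [-362.5 -386.5  231.3] F [0.16 0.2  0.33]
```

View pics/t12c.png

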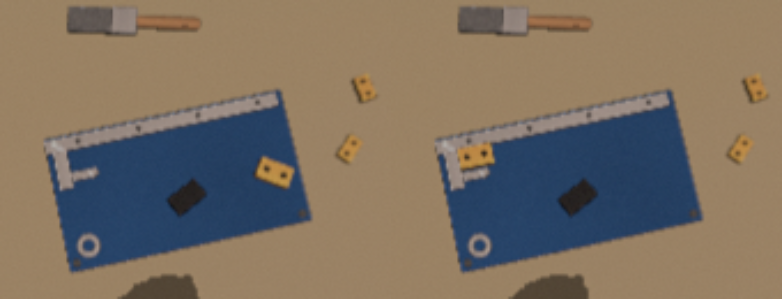

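View pics/s12c.png

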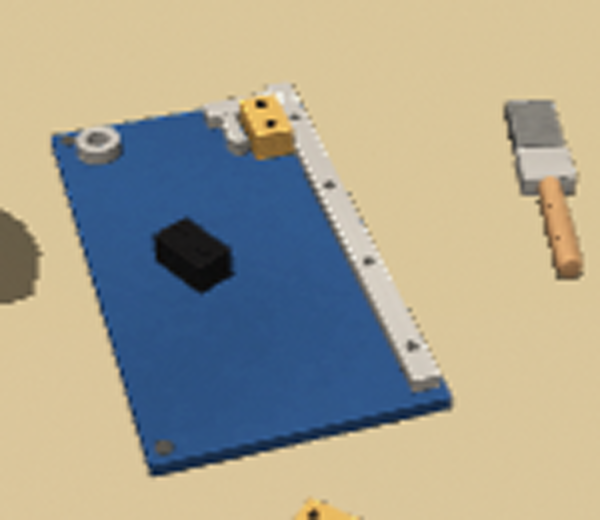

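The spacer sits square in the corner pocket at (475,155) in the before/after picture. The black spacer, collar, brush and decoys are where they were, and the hand is clear. Handing in.

```bash
python3 -c "
from cell import *
sign_off();print(get_state()['clock'])"
```

```text
the job is handed in; nothing more can be done
the job is handed in; nothing more can be done
```

The brass spacer is fully home in the jig's corner pocket, and the job is handed in at about 30 s of the 64 s allowed.

**How it was done:** With the fingers shut, I turned the spacer parallel to the rail and pushed it flat against the rail at jig y ≈ -133 mm, well short of the pocket. I then pushed its end face along the rail into the pocket until it met the end stop. I never gripped or lifted it.

**Last checks:**
- **Rail contact:** every wrist picture taken during the slide showed the spacer flush with the rail.
- **Fully home:** two presses stopped at the same place, with the fingertip at y ≈ 87.7 mm against 89 mm expected. The pictures show no gap at the end stop or the rail.
- **Other things:** the top camera's before and after pictures show the black spacer, collar, brush and small brass pieces where they were. I did not compare the oil bottle and tube offcut before and after; the arm's path stayed well away from both.
- **Hand:** it is back at its start pose, clear of everything.

**One check that disagreed slightly:** the final box fit put the spacer at jig (59.0, 123.5) mm, 0.1° from the rail, against the nominal (60, 125). That is within the camera calibration's roughly 2 mm.

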